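# Load the ink scraper into its cleaning clamp and hold the clamp drawn

### The job

Slide the wide scraper blade-first into the slot of the wooden clamp block, fully home so that the front of its handle is against the block, and let go of it. Then pull the clamp's spring-loaded draw bar out by its upright grip until its pointer is level with the steel mark tab on the rail, and keep it there in the gripper: finish while still holding it at the mark, because the spring pulls it back if you let go. Leave the other things on the table where they are.

Things in the scene. Friction and masses are not known exactly. Their poses are not given: they have to be found in the camera images.
- scraper: The wide scraper, lying flat, 0.13 to 0.25 kg. Wooden handle 100 long x 26 wide x 28 tall, steel blade in front of it 80 long x 60 wide x 4 thick; undersides of handle and blade are in one plane. Origin: underside of the handle, below its middle; x runs along the tool towards the blade (handle x -50 to +50, blade +50 to +130), z up.
- shoulder (a point): Point on the wide scraper: the front end of its handle, where the blade begins, at the underside, 50 mm ahead of the scraper's origin. Same axes as the scraper.
- station: Clamp station, fixed: wooden block on a plywood plate. Origin: on the table surface, below the middle of the slot in the block's front face; x points into the slot (away from the robot), y left, z up. Plate 8 thick, x -160 to +90, y -57 to +168. The block: x 0 to 50, y -60 to +130, top z 66. Draw bar at y +105. Aluminium rail for the mark: y +145 to +161, x -160 to -10, top z 40.
- slot_mouth (a point): Centre of the slot's mouth in the block's front face, 14 mm above the table; axes as the station's. The slot is a straight level tunnel along x through the whole block, 68 wide, from the plate (z 8) up to z 20: the blade passes, the handle stops at the block's face. A steel cap plate with two bolts tops the block over the slot. Home, the blade sticks out 30 mm behind the block.
- drawbar (a joint): How far the draw bar is pulled out of the block, in m: 0 is right in (the spring keeps it there), largest 0.09. It moves along the station's -x, towards the robot. Spring force about 3.6 N at 0, rising by 0.9 N per 10 mm (about 7 to 9 N at the mark); it springs back when let go.
- grip (a point): Middle of the top of the draw bar's upright grip, a dark steel plate 14 thick along the station's x, 40 wide along its y, z 20 to 70 above the table, with free space in front of and behind it. With the bar right in, its middle is 70 mm in front of the block's face. Moves with the bar; axes as the station's.
- pointer (a point): Free tip of the draw bar's pointer, a thin 4 mm dark steel finger that sticks out of the grip's left side (station +y) at z 50, in line with the middle of the grip's thickness. Moves with the bar.
- mark: The mark: dark steel tab 3 thick (station x), 18 wide, 17 tall, standing crosswise on the rail, fixed; its place along the rail varies (35 to 60 mm of pull). Origin: centre of its underside, on the rail; axes as the station's. The pointer passes beside its right end without touching; level means that pointer tip and tab have the same station x.
- narrow_scraper: Bystander: a scraper like the wide one, but with a blade only 30 wide. Same handle, same origin. The two may lie in each other's place.
- block_a: Bystander: carved wooden printing block, 100 x 80 x 45 tall. Origin under its centre.
- block_b: Bystander: carved wooden printing block, 120 x 90 x 50 tall. Origin under its centre.
- block_c: Bystander: carved wooden printing block, 80 x 80 x 40 tall. Origin under its centre.
- bowl: Bystander: steel bowl, 120 across, 50 tall. Origin under its centre.
- jar: Bystander: closed jar, 60 across, 90 tall. Origin under its centre.
- brush: Bystander: brush with a wooden handle, lying on the table at the left, 150 long.
Mind the look-alikes: they are no part of the job. What is shaped like the scraper but blue is not meant.

How it is judged:
By the outcome, as a careful person would: the job done as asked, in the order asked, and still so for the second after the job is handed in, while the arm keeps its last pose, push and grip.
It also fails if it takes over 56 s, if anything falls off the work surface, if the arm or the gripper's body presses on something with over 40 N, if the wrist force passes 120 N, or if a joint passes its speed limit or range.

### The arm

A 6-joint arm with a two-finger parallel gripper is mounted at the origin on the work surface. World frame = base frame: x ahead of the robot, y to its left, z up, the work surface at z = 0. Lengths are in m, angles in degrees, forces in N, time in s.
With the tool pointing down it reaches from about 0.375 to 0.9 m from the base axis. Payload 3.1 kg.
Tool frame: the origin (TCP) lies at the very end of the fingers, on their centre line; the grasp point (between the pads) lies 19 mm behind it (grip_point_offset is the distance from the TCP to the grasp point, in m); y points along the fingers, x is the direction in which the jaws open and shut, and the axes are right-handed (so a half turn about y gives the same grasp; the last joint's range is limited). The gripper opens to 87 mm and grips with 3 to 60 N. Pads are 19 mm wide; open, the fingers measure 117 mm over their backs; the gripper's body (75 mm by 190 mm) begins 51 mm behind the grasp point.
Start: joints at [64.028, 30.224, 82.088, -0, 67.689, -10.227], TCP at [0.17, 0.602, 0.223] pointing down, gripper open.
Joint ranges: [-176.69, 176.69], [-43.24, 126.21], [12.49, 139.97], [-82, 262], [0, 151.66], [-163.58, 163.58]. Speed limits (degrees/s): [159.86, 159.86, 180, 180, 180, 180].

### API

Orientations are given as a 3x3 rotation matrix whose columns are the frame's x, y, z axes.
In Python, from rig import * gives the robot as it stands.
- The arm moves only by the tool send_rows, never from a script. Its argument "moves" is text: rows parted by semicolons, each of 5 numbers parted by spaces: the finger opening in mm, from 0 to 87, then the shift along the tool's x, y, z in mm, then the turn about the tool's y in degrees. In form: fingers dx dy dz yaw; .... A call has 1 to 20 rows; each row shifts and turns the commanded pose from where the row before left it, along the tool's axes as they then stand; what a row does not reach is not made up. A row lasts 1/12 s, in which the tool goes at most 41.7 mm and 7.16 degrees, less where a joint would pass 70% of its speed; a pose out of reach is approached as far as the arm can. A call is refused whole if a number of a shift passes 41.7 or a number of a turn 7.16, either way. A call with a gripper value outside its range is refused whole. The fingers move at their own pace and stop on an object; the grip force is fixed at half the most. Time passes only in rows, so rows that do not move let the fingers close. It gives the time, the measured TCP pose, the force and the opening at its end, in the units of the state.
- read_state(): the state, without advancing time (a new reading comes with each control period).
- capture(name): name is "scene" or "top" or "wrist"; returns a dict with "image" (420x560x3 uint8, blue, green, red), "z_map" (420x560 float32, m along the optical axis (not along the pixel's ray), 0 where there is no reading), "mtx" (3x3 intrinsics, pixels), "origin" and "rotation" of the camera in the world; the wrist camera has in their place "tool_from_camera" (4x4, takes a point from camera to tool coordinates, whose origin is the TCP and whose axes are the tool frame's). Camera axes: x right, y up, looking along -z (the intrinsics and any distortion apply to the point x, -y, -z); pixel columns grow to the right and rows downward; lengths in m; the calibration is good to about 2 mm. A picture is of the moment at which its call begins: read the wrist's pose just before it.
- hand_in(): hands the job in, once; it reports no verdict.
Trained networks look in a picture, given as the dict that the camera call returned (one of the last four; its "shot" number tells which), for a name from the list of things; names that differ only in an ending like _2 or _b are one class to them, and where a whole thing is asked for, a point or a joint stands for the part that bears it (a point fixed in the world has none). Each returns a list of dicts, best first, with "p" (0 to 1); they miss things now and then, are a little off and sometimes report something else, mostly with a low value. They report only what shows in the picture. A call takes as long as a camera call. They do not tell look-alikes from the thing itself.
- search_frame(picture, name): "bbox" ([left, top, right, bottom] in pixels, round what is visible of it).
- masks_of(picture, name): "region" (420x560 bool, what is visible of it) and "bbox" ([left, top, right, bottom] in pixels, round what is visible of it).
- mark_of(picture, name): "pixel" ([row, column] in pixels: a listed point, or the origin of a listed thing).
The state is a dict: "time_s": time; "joint_positions": joint angles; "qvel": joint speeds; "tau": joint torques, N m; "position": TCP position; "tcp_rot": TCP orientation; "force": force on the tool from outside, world axes, zero at the start; "moment": the same for the moment, N m; "opening": opening from 0.0 (shut) to 1.0 (fully open).
Only numpy, scipy, OpenCV 4.12 (cv2) and the standard library are available. Lean on these libraries where they do the work, as an engineer would, in place of code of your own. Each camera call takes 0.05 s, during which the arm holds its last target. There are 200 camera calls.

## Working session

There is one attempt and no reset: what is moved stays moved. The work goes in short steps, Python scripts to look and compute and a tool call to move; the robot and the scene stay as the last step left them, time stands still between calls to the robot, and variables do not carry over. Pictures are saved under pics/ and viewed, about 8 in all and at most 12, crops included, and the job is handed in when it is done.

Besides the shell and the picture viewer there is one more tool, called after "Request:" in YAML: its name, and indented under it one key for each argument. send_rows: Moves the arm, as the interface text tells. Its arguments: {"type":"object","properties":{"moves":{"type":"string"}},"required":["moves"]}

```bash
mkdir -p pics; cat > h.py <<'E'
from rig import *
import numpy as np, cv2
def cam(c):
    if "origin" in c: return np.array(c["rotation"]),np.array(c["origin"])
    s=c["st"]; T=np.array(c["tool_from_camera"]); R=np.array(s["tcp_rot"])
    return R@T[:3,:3], R@T[:3,3]+np.array(s["position"])
def cap(n):
    s=read_state(); c=capture(n); c["st"]=s; return c
def ray(c,uv):
    R,o=cam(c); K=np.array(c["mtx"]); u,v=np.array(uv,float).T
    d=np.stack([(u-K[0,2])/K[0,0],-(v-K[1,2])/K[1,1],-np.ones_like(u)],-1)
    return o,d@R.T
def at_z(c,uv,z):
    o,d=ray(c,uv); return o+d*((z-o[2])/d[:,2])[:,None]
def cloud(c):
    g=np.mgrid[0:420,0:560]; uv=np.stack([g[1].ravel(),g[0].ravel()],-1)
    o,d=ray(c,uv); return (o+d*np.array(c["z_map"]).ravel()[:,None]).reshape(420,560,3)
def proj(c,P):
    R,o=cam(c); q=(np.atleast_2d(P)-o)@R; K=np.array(c["mtx"])
    return np.stack([K[0,2]-K[0,0]*q[:,0]/q[:,2],K[1,2]+K[1,1]*q[:,1]/q[:,2]],-1)
E
python3 - <<'E'
from h import *
s=read_state(); print(s)
for n in ["top","scene"]:
    c=cap(n); cv2.imwrite(f"pics/{n}0.png",c["image"]); P=cloud(c)
    print(n,c["origin"],c["rotation"],c["mtx"], [k for k in c])
    for k in ["scraper","narrow_scraper","station","mark","drawbar"]:
        for m in masks_of(c,k)[:3]:
            r=m["region"]&(c["z_map"]>0); p=P[r]
            print(k,round(m["p"],2),m["bbox"],r.sum(),np.median(p,0).round(3),cv2.minAreaRect(p[:,:2].astype(np.float32)*1000))
    for k in ["scraper","shoulder","slot_mouth","station","grip","pointer","mark"]:
        for m in mark_of(c,k)[:3]:
            r,q=m["pixel"]; print("pt",k,round(m["p"],2),m["pixel"],P[int(r),int(q)].round(3))
E
```

```text
{'time_s': 0.0, 'joint_positions': array([ 6.40274484e+01,  3.02795433e+01,  8.21563835e+01,  6.41834893e-04,
        6.76882015e+01, -1.02285508e+01]), 'qvel': array([ 0.03894128,  0.05952059,  0.03212392, -0.01460884, -0.05971748,
        0.02309442]), 'tau': array([ 1.60850228e-03, -4.40045035e+01, -1.76599073e+01,  6.33270736e-02,
        5.81619004e-02, -1.76624039e-04]), 'position': array([0.16924506, 0.60089244, 0.22156545]), 'tcp_rot': array([[ 2.71342758e-01, -9.58091197e-04, -9.62482306e-01],
       [ 9.62480426e-01, -1.94310481e-03,  2.71344162e-01],
       [-2.13017646e-03, -9.99997653e-01,  3.94896605e-04]]), 'force': array([ 1.14044426, -0.47202954, -0.18839907]), 'moment': array([-0.05271235, -0.02083103, -0.02180106]), 'opening': 0.9994478283958734}
top [ 0.40500398 -0.00484265  1.28906313] [[ 0.01743152  0.99549852 -0.0931603 ]
 [-0.99981757  0.01662758 -0.00939901]
 [-0.00780767  0.09330715  0.99560676]] [[391.93676737   0.         271.1972066 ]
 [  0.         391.93676737 211.97633542]
 [  0.           0.           1.        ]] ['image', 'z_map', 'mtx', 'origin', '
[... 3584 characters left out ...]
), (122.01461029052734, 115.28893280029297), 11.54155445098877)
drawbar 0.89 [334.4, 217.1, 351.6, 248.0] 349 [0.574 0.188 0.042] ((571.701904296875, 192.64881896972656), (44.82725143432617, 140.74874877929688), 85.44230651855469)
pt scraper 0.67 [195.2, 152.0] [ 0.466 -0.354  0.026]
pt scraper 0.66 [164.5, 173.3] [ 0.326 -0.327  0.028]
pt shoulder 0.67 [155.5, 164.8] [ 0.278 -0.37   0.021]
pt shoulder 0.63 [206.0, 142.1] [ 0.504 -0.374  0.017]
pt slot_mouth 0.71 [243.1, 296.2] [0.637 0.074 0.061]
pt station 0.72 [252.5, 297.3] [0.661 0.079 0.056]
pt grip 0.61 [223.1, 343.2] [0.566 0.192 0.071]
pt pointer 0.82 [231.5, 357.8] [0.534 0.237 0.009]
pt mark 0.57 [219.2, 361.2] [0.524 0.243 0.047]
```

```bash
python3 - <<'E'
import cv2
a=cv2.imread("pics/top0.png")
b=cv2.resize(a[100:340,100:420],(800,600),interpolation=cv2.INTER_CUBIC); cv2.imwrite("pics/topc.png",b)
E
```

```text
(no output)
```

View pics/topc.png

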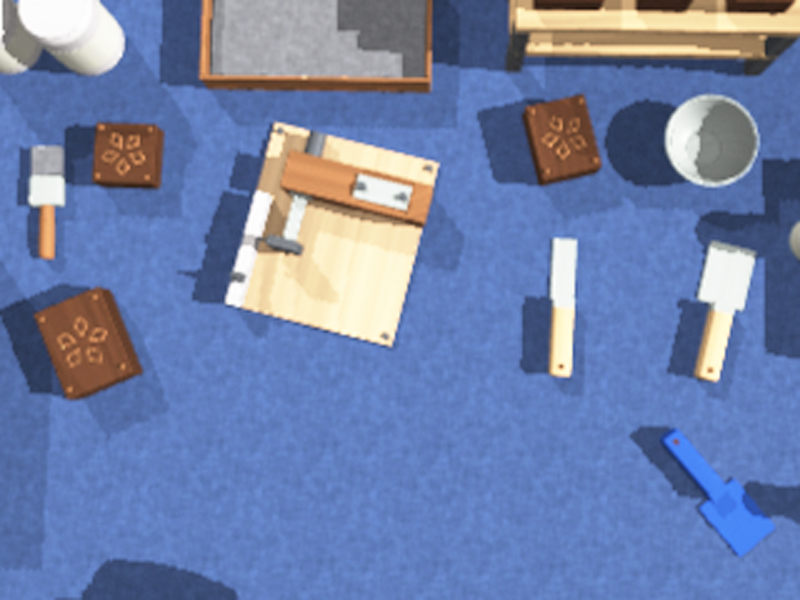

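The top view shows the wide scraper on the right at full-image pixel about (390, 222), blade away from the robot. The narrow one is at (325, 222), the blue look-alike at (388, 295), and the station at (233, 193) with yaw of about -14°. I'm moving towards the station for a near look on the way.

Request:
send_rows:
  moves: "87 -25 0 -22 0;87 -25 0 -22 0;87 -25 0 -22 0;87 -25 0 -22 0;87 -25 0 -22 0;87 -25 0 -22 0;87 -25 0 -22 0;87 -25 0 -22 0;87 -25 0 -22 0;87 -25 0 -22 0;87 -25 0 -22 0;87 -25 0 -22 0;87 -25 0 -22 0;87 -25 0 -22 0;87 -25 0 -22 0;87 -25 0 -22 0;87 0 0 0 0;87 0 0 0 0"

```text
time_s: 2.8
position: [0.4008, 0.1197, 0.2228]
tcp_rot: [[0.276, 0.001, -0.961], [0.961, 0.0, 0.276], [0.0, -1.0, -0.001]]
force: [-0.6, -0.0, -0.4]
opening: 0.999
```

```bash
python3 - <<'E'
from h import *
s=read_state(); print(s["time_s"],s["position"],s["tcp_rot"].round(3).tolist())
c=cap("wrist"); cv2.imwrite("pics/w1.png",c["image"]); np.savez("w1.npz",z=c["z_map"],P=cloud(c),im=c["image"],mtx=c["mtx"],R=cam(c)[0],o=cam(c)[1])
print(c["mtx"],c["tool_from_camera"]);P=cloud(c)
for k in ["slot_mouth","grip","pointer","mark"]:
    for m in mark_of(c,k)[:2]:
        r,q=m["pixel"]; print("pt",k,round(m["p"],2),m["pixel"],P[int(r),int(q)].round(3))
E
```

```text
2.8 [0.40084764 0.11969987 0.22276037] [[0.276, 0.001, -0.961], [0.961, 0.0, 0.276], [0.0, -1.0, -0.001]]
[[367.57441623   0.         281.93155292]
 [  0.         367.57441623 215.39788064]
 [  0.           0.           1.        ]] [[ 9.99999643e-01  7.28886393e-04 -4.27582311e-04  6.24807545e-04]
 [-6.21784783e-04  2.92003787e-01 -9.56416960e-01 -1.61970343e-01]
 [-5.72263655e-04  9.56416884e-01  2.92004136e-01  8.06600545e-02]
 [ 0.00000000e+00  0.00000000e+00  0.00000000e+00  1.00000000e+00]]
pt slot_mouth 0.79 [358.7, 290.5] [0.611 0.07  0.008]
pt grip 0.72 [327.0, 398.9] [0.379 0.155 0.31 ]
pt mark 0.63 [265.7, 440.1] [0.519 0.254 0.042]
```

View pics/w1.png

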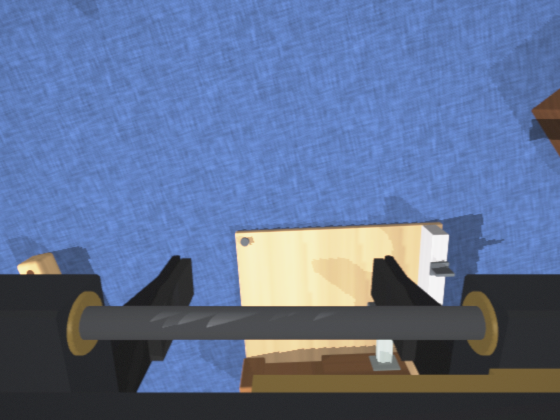

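The wrist view shows the plate's front edge from (236,233) to (442,224), the mark tab at (440,267) on the rail, and the block at the bottom edge. I'll fit the station pose from the plate edges.

```bash
python3 - <<'E'
from h import *
d=np.load("w1.npz"); c=dict(rotation=d["R"],origin=d["o"],mtx=d["mtx"]); im=d["im"].astype(int); P=d["P"]
sub=lambda a: np.array(a)
# wood vs blue: sign of red-blue
g=(im[:,:,2]-im[:,:,0])
# front edge: per column transition row
pts=[]
for u in range(255,405,3):
    col=g[205:260,u]; k=np.argmax(col>40); 
    pts.append([u,205+k-0.5])
F=at_z(c,pts,0.008)
side=[]
for v in range(245,272,2):
    row=g[v,210:270]; k=np.argmax(row>40); side.append([210+k-0.5,v])
S=at_z(c,side,0.008)
lf=cv2.fitLine((F[:,:2]*1000).astype(np.float32),cv2.DIST_HUBER,0,.01,.01).ravel()
ls=cv2.fitLine((S[:,:2]*1000).astype(np.float32),cv2.DIST_HUBER,0,.01,.01).ravel()
print("front dir deg",np.degrees(np.arctan2(lf[1],lf[0])),"side",np.degrees(np.arctan2(ls[1],ls[0])),lf,ls)
A=np.array([[lf[0],-ls[0]],[lf[1],-ls[1]]]); t=np.linalg.solve(A,ls[2:]-lf[2:]); corner=lf[2:]+t[0]*lf[:2]
yd=lf[:2]*np.sign(lf[1]); xd=np.array([yd[1],-yd[0]])
O=corner+160*xd+57*yd; print("corner",corner,"yaw",np.degrees(np.arctan2(xd[1],xd[0])),"origin",O)
m=P[245:290,260:360].reshape(-1,3); print("plate z",np.median(m[:,2]),m[:,2].std())
def st(p): q=np.asarray(p)[:,:2]*1000-O; return np.c_[q@xd,q@yd]
print("left front corner",st(at_z(c,[[442,224]],0.04)),"tab top", st(at_z(c,[[430,263],[450,263],[430,275],[452,275]],0.057)),"tab bot",st(at_z(c,[[452,275]],.04)))
# top view fit
a=cv2.imread("pics/top0.png")
cv2.imwrite("pics/w1tab.png",cv2.resize(d["im"][205:300,400:480],(800,950)))
c=cap("top"); P=cloud(c)
for m in masks_of(c,"scraper"):
    r=m["region"]
    if m["bbox"][1]>260: continue
    uv=np.argwhere(r)[:,::-1]; hz=P[r][:,2]
    # handle pixels: high
    b=c["image"][r].astype(int); wood=(b[:,2]-b[:,0])>40
    W=at_z(c,uv[wood],0.028); B=at_z(c,uv[~wood],0.004)
    for n,Q in (("handle",W),("blade",B)):
        print(n,len(Q),cv2.minAreaRect((Q[:,:2]*1000).astype(np.float32)),Q.mean(0))
    dd=B.mean(0)-W.mean(0); print("yaw",np.degrees(np.arctan2(dd[1],dd[0])),np.hypot(*dd[:2]))
E
```

```text
front dir deg 76.51275 side -12.505957 [2.3322888e-01 9.7242188e-01 4.6089581e+02 1.5576923e+02] [ 9.7627348e-01 -2.1654114e-01  4.6830878e+02  4.9210285e+01]
corner [437.00372   56.153862] yaw -13.487244 origin [605.88525  74.26529]
plate z 0.007979937057706832 0.020990917835616952
left front corner [[-169.30111173  153.76635202]] tab top [[-135.72226801  137.86896189]
 [-134.85120139  157.28384719]
 [-122.84256478  138.81141115]
 [-121.87339852  160.39263385]] tab bot [[-113.11730283  168.69065777]]
handle 129 ((446.9014587402344, -164.4076385498047), (27.36786651611328, 86.01815032958984), 87.35741424560547) [ 0.44495438 -0.15878215  0.028     ]
blade 402 ((494.2275695800781, -169.09983825683594), (34.4099006652832, 181.93072509765625), 87.82035827636719) [ 0.507619   -0.17122607  0.004     ]
yaw -11.231664392826561 0.06388822381548383
handle 161 ((446.2545471191406, -358.8880615234375), (30.088947296142578, 85.59071350097656), 75.58061981201172) [ 0.44542592 -0.35398176  0.028     ]
blade 619 ((495.0384521484375, -375.1333923339844), (63.42108917236328, 177.60179138183594), 78.34098052978516) [ 0.52244592 -0.38245376  0.004     ]
yaw -20.28785365650486 0.08211416170323188
```

Request:
send_rows:
  moves: "45 0 0 0 -4;45 -32.6 0 -16.4 0;45 -32.6 0 -16.4 0;45 -32.6 0 -16.4 0;45 -32.6 0 -16.4 0;45 -32.6 0 -16.4 0;45 -32.6 0 -16.4 0;45 -32.6 0 -16.4 0;45 -32.6 0 -16.4 0;45 -32.6 0 -16.4 0;45 -32.6 0 -16.4 0;45 -32.6 0 -16.4 0;45 -32.6 0 -16.4 0;45 -32.6 0 -16.4 0;45 -32.6 0 -16.4 0;45 0 0 0 0;45 0 0 0 0"

```text
time_s: 4.57
position: [0.5321, -0.3736, 0.2218]
tcp_rot: [[0.205, -0.0, -0.979], [0.979, 0.0, 0.205], [0.0, -1.0, 0.0]]
force: [-0.1, 0.5, -0.1]
opening: 0.519
```

```bash
python3 - <<'E'
from h import *
s=read_state(); print(s["time_s"],s["position"],s["opening"])
c=cap("wrist"); cv2.imwrite("pics/w2.png",c["image"]); P=cloud(c)
for m in masks_of(c,"scraper")[:2]:
    r=m["region"]; print(m["p"],m["bbox"])
    uv=np.argwhere(r)[:,::-1]
    b=c["image"][r].astype(int); wood=(b[:,2]-b[:,0])>40
    W=at_z(c,uv[wood],0.028); B=at_z(c,uv[~wood],0.004); H=P[r][wood]
    print("depth z handle",np.percentile(H[:,2],[10,50,90]),"blade",np.median(P[r][~wood][:,2]))
    for n,Q in (("handle",W),("blade",B)):
        print(n,len(Q),cv2.minAreaRect((Q[:,:2]*1000).astype(np.float32)),Q.mean(0))
    dd=B.mean(0)-W.mean(0); print("yaw",np.degrees(np.arctan2(dd[1],dd[0])),np.hypot(*dd[:2]))
E
```

```text
4.5667 [ 0.53208306 -0.37357746  0.22175805] 0.5186811778232746
0.96 [244.8, 46.4, 302.4, 230.8]
depth z handle [0.02626675 0.02765639 0.02880454] blade 0.004003835265348699
handle 2711 ((446.2717590332031, -361.15545654296875), (25.189847946166992, 86.9685287475586), 76.41874694824219) [ 0.44486537 -0.36089258  0.028     ]
blade 4648 ((490.0502624511719, -370.4491882324219), (61.506324768066406, 183.47921752929688), 75.43913269042969) [ 0.53313415 -0.38249653  0.004     ]
yaw -13.752889527768891 0.090874124868427
```

View pics/w2.png

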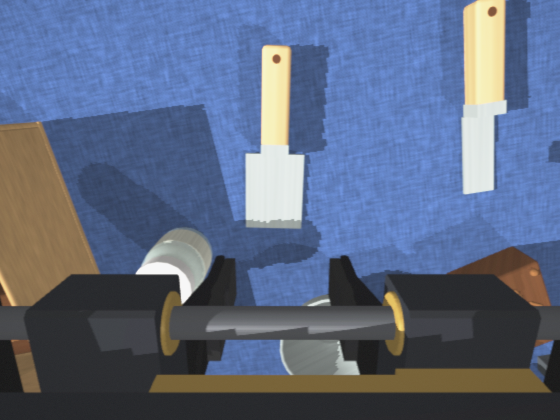

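Request:
send_rows:
  moves: "45 -8.1 0 20 1.8;45 0 0 30 0;45 0 0 29.8 0;45 0 30 0 0;45 0 35 0 0;45 0 35 0 0;45 0 35 0 0;45 0 35 0 0;45 0 25 0 0;45 0 15 0 0;45 0 8 0 0;45 0 0 0 0;45 0 0 0 0;0 0 0 0 0;0 0 0 0 0;0 0 0 0 0;0 0 0 0 0;0 0 0 0 0;0 0 0 0 0"

```text
time_s: 6.25
position: [0.4528, -0.363, 0.0056]
tcp_rot: [[0.234, 0.001, -0.972], [0.972, -0.001, 0.234], [-0.001, -1.0, -0.001]]
force: [0.2, 0.7, 7.1]
opening: 0.295
```

Request:
send_rows:
  moves: "0 0 0 0 0;0 0 -10 0 0;0 0 -20 0 0;0 0 -30 0 0;0 0 -30 0 0;0 0 -30 0 0;0 0 -20 0 0;0 0 0 0 0;0 0 0 0 0"

```text
time_s: 7.0
position: [0.4525, -0.3627, 0.1457]
tcp_rot: [[0.234, 0.002, -0.972], [0.972, -0.002, 0.234], [-0.001, -1.0, -0.002]]
force: [-0.5, -0.6, -2.6]
opening: 0.299
```

```bash
python3 - <<'E'
from h import *
s=read_state(); print(s["time_s"],s["position"],s["opening"],s["force"],s["moment"])
c=cap("wrist"); cv2.imwrite("pics/w3.png",c["image"]); P=cloud(c)
# tool-frame cloud
T=(P-s["position"])@s["tcp_rot"]
for m in masks_of(c,"scraper")[:2]:
    r=m["region"]; q=T[r]*1000; print(m["p"],m["bbox"],np.percentile(q,[2,25,50,75,98],axis=0).round(1).tolist())
E
```

```text
7.0 [ 0.45254982 -0.36268404  0.14574507] 0.2986050620460276 [-0.51935282 -0.58752512 -2.63077848] [-0.02418583  0.0340508  -0.01203463]
0.73 [231.8, 170.0, 330.5, 376.2] [[-17.8, -23.5, -55.6], [-6.0, -22.5, -2.2], [0.7, -22.0, 19.0], [7.1, -21.2, 37.6], [18.4, 2.2, 51.0]]
0.64 [252.2, 0.0, 334.0, 47.4] [[-13.9, 116.2, 123.1], [4.3, 117.5, 132.7], [15.2, 118.2, 138.8], [23.3, 119.8, 143.5], [33.8, 139.0, 147.6]]
```

View pics/w3.png

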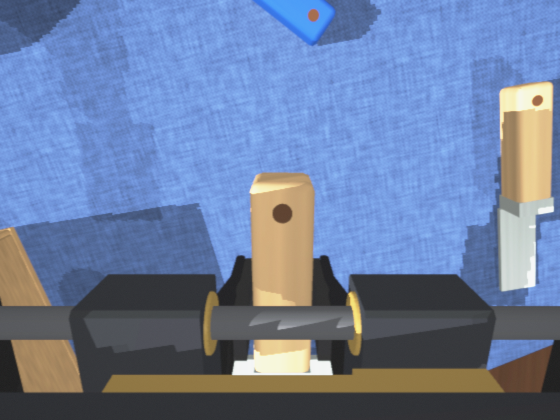

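Held firmly: opening 26 mm, underside about 5.7 mm below the TCP, handle end at tool z +51 as expected. I'm carrying it to the front of the slot at height.

Request:
send_rows:
  moves: "0 15 0 3.4 0;0 30.7 0 6.9 0;0 30.7 0 6.9 0;0 30.7 0 6.9 0;0 30.7 0 6.9 0;0 30.7 0 6.9 0;0 30.7 0 6.9 0;0 30.7 0 6.9 0;0 30.7 0 6.9 0;0 30.7 0 6.9 0;0 30.7 0 6.9 0;0 30.7 0 6.9 0;0 30.7 0 6.9 0;0 30.7 0 6.9 0;0 30.7 0 6.9 0;0 15.8 0 3.1 0;0 0 0 0 0;0 0 0 0 0;0 0 0 0 0"

```text
time_s: 8.68
position: [0.4588, 0.1095, 0.1437]
tcp_rot: [[0.234, -0.003, -0.972], [0.972, -0.0, 0.234], [-0.001, -1.0, 0.002]]
force: [-0.3, -0.1, -1.3]
opening: 0.296
```

```bash
python3 - <<'E'
from h import *
s=read_state(); print(s["time_s"],s["position"],s["opening"],s["tcp_rot"].round(4).tolist())
c=cap("wrist"); cv2.imwrite("pics/w4.png",c["image"]); P=cloud(c)
T=(P-s["position"])@s["tcp_rot"]*1000
r=masks_of(c,"scraper")[0]["region"]; im=c["image"].astype(int); q=T[r]; h=q[(abs(q[:,0])<8)&(q[:,2]>0)&(abs(q[:,1]+22)<8)]
print("handle slope y vs z, y vs x",np.linalg.lstsq(np.c_[h[:,2],h[:,0],np.ones(len(h))],h[:,1],rcond=None)[0],len(h), "x edges",np.percentile(h[:,0],[1,99]))
np.savez("w4.npz",T=T,P=P,im=c["image"],z=c["z_map"],mtx=c["mtx"],R=cam(c)[0],o=cam(c)[1])
t=cap("top"); cv2.imwrite("pics/t4.png",t["image"]); PT=cloud(t)
O=np.array([605.9,74.3]); a=np.radians(-13.49); xd=np.array([np.cos(a),np.sin(a)]); yd=np.array([-xd[1],xd[0]])
p=PT.reshape(-1,3)*1000; S=np.c_[(p[:,:2]-O)@xd,(p[:,:2]-O)@yd,p[:,2]]
b=S[(S[:,0]>-20)&(S[:,0]<70)&(S[:,1]>-90)&(S[:,1]<150)&(abs(S[:,2]-66)<8)]
print("block top in station",np.percentile(b,[1,99],axis=0).round(1).tolist(),cv2.minAreaRect(b[:,:2].astype(np.float32)))
E
```

```text
8.6833 [0.45877509 0.10946514 0.14372775] 0.2962410962108732 [[0.2338, -0.0025, -0.9723], [0.9723, -0.0002, 0.2338], [-0.0008, -1.0, 0.0024]]
handle slope y vs z, y vs x [ 2.14283050e-02 -4.28691676e-03 -2.27249374e+01] 4766 x edges [-7.84576741  7.86313188]
block top in station [[3.9, -57.4, 58.1], [53.1, 126.7, 68.3]] ((28.30715560913086, 34.56754684448242), (50.157981872558594, 188.36244201660156), 0.21173778176307678)
```

View pics/w4.png

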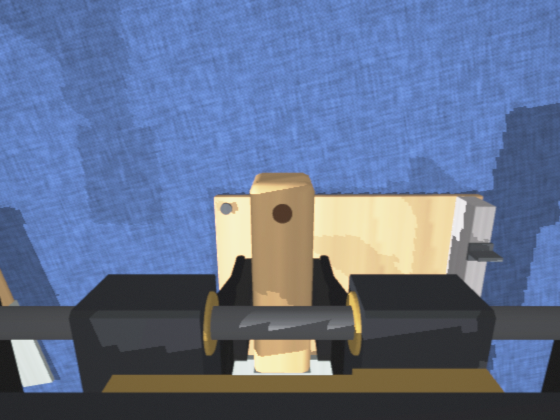

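The view shows the plate's right-front corner at (216,196), its front edge along row 196 and the tab at (484,252). The scraper is centred in the fingers. I'll refit the station from this nearer view.

```bash
python3 - <<'E'
from h import *
d=np.load("w4.npz"); c=dict(rotation=d["R"],origin=d["o"],mtx=d["mtx"]); im=d["im"].astype(int); P=d["P"]*1000;T=d["T"]
g=im[:,:,2]-im[:,:,0]
pts=[]
for u in list(range(222,246,2))+list(range(322,450,3)):
    k=np.argmax(g[180:230,u]>20); pts.append([u,180+k-0.5])
side=[]
for v in range(215,266,2):
    k=np.argmax(g[v,195:240]>20); side.append([195+k-0.5,v])
F=at_z(c,pts,.008)[:,:2]*1000; S=at_z(c,side,.008)[:,:2]*1000
f=lambda A:cv2.fitLine(A.astype(np.float32),cv2.DIST_HUBER,0,.01,.01).ravel()
lf,ls=f(F),f(S)
t=np.linalg.solve(np.array([lf[:2],-ls[:2]]).T,ls[2:]-lf[2:]); corner=lf[2:]+t[0]*lf[:2]
yd=lf[:2]*np.sign(lf[1]); xd=np.array([yd[1],-yd[0]])
print("yaw",np.degrees(np.arctan2(xd[1],xd[0])),"side yaw",np.degrees(np.arctan2(ls[1],ls[0])),"corner",corner,"O",corner+160*xd+57*yd)
m=np.zeros(im.shape[:2],bool); m[200:260,325:440]=1; m[215:260,222:235]=1
q=T[m]; q=q[abs(P[m][:,2]-8)<5]; print("plate slope", np.linalg.lstsq(np.c_[q[:,2],q[:,0],np.ones(len(q))],q[:,1],rcond=None)[0],len(q),"z",np.median(P[m][:,2]))
m=np.zeros(im.shape[:2],bool); m[20:150,100:500]=1; q=T[m]; q=q[abs(P[m][:,2])<8]; print("table slope",np.linalg.lstsq(np.c_[q[:,2],q[:,0],np.ones(len(q))],q[:,1],rcond=None)[0],"z",np.median(P[m][:,2]))
E
```

```text
yaw -13.549794 side yaw -13.163546 corner [437.46384  56.21998] O [606.36505  74.14702]
plate slope [ 2.31794909e-03 -1.25650682e-03  1.35801005e+02] 7442 z 7.9627425021332465
table slope [ 2.97551156e-03 -1.37614147e-03  1.43864515e+02] z -0.17910749535590686
```

Request:
send_rows:
  moves: "0 0.2 20 0 0;0 0 30 0 0;0 0 30 0 0;0 0 25 0 0;0 0 15 0 0;0 0 8 0 0;0 0 0 0 0;0 0 0 0 0;0 0 0 0 0;0 0 0 0 0"

```text
time_s: 9.67
position: [0.4609, 0.1096, 0.0176]
tcp_rot: [[0.234, 0.002, -0.972], [0.972, -0.0, 0.234], [0.001, -1.0, -0.002]]
force: [-0.3, 1.1, -1.6]
opening: 0.298
```

```bash
python3 - <<'E'
from h import *
s=read_state(); print(s["time_s"],s["position"],s["force"])
c=cap("scene"); im=c["image"]; cv2.imwrite("pics/s5.png",cv2.resize(im[190:310,240:400],(800,600),interpolation=cv2.INTER_CUBIC))
E
```

```text
9.6667 [0.46092334 0.10960622 0.01764602] [-0.31641321  1.06868706 -1.64285745]
```

View pics/s5.png

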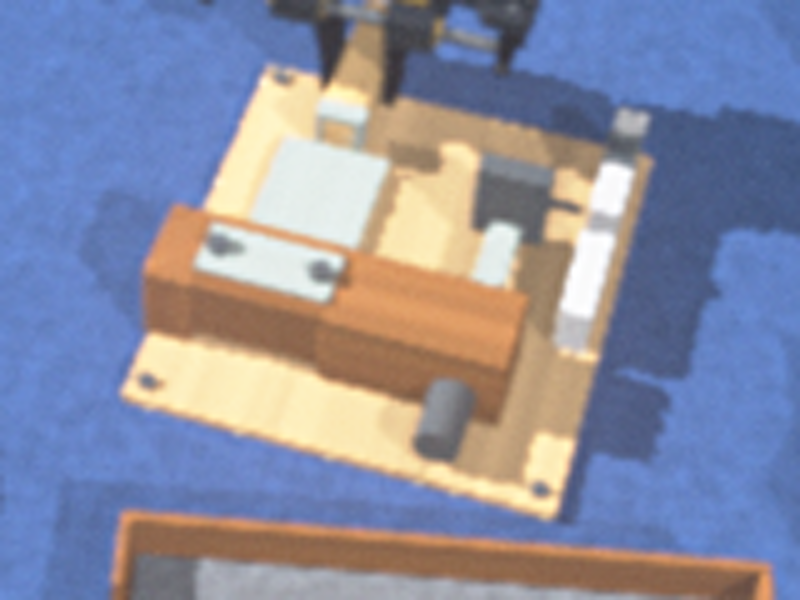

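The scene view shows the blade lined up with the block right of the bolts' plate, clear of the draw bar. I'm lowering it slightly and inserting in stages while watching the force.

Request:
send_rows:
  moves: "0 0 1.5 0 0;0 0 0 -4 0;0 0 0 -6 0;0 0 0 -6 0;0 0 0 -6 0;0 0 0 -6 0;0 0 0 -6 0;0 0 0 -6 0;0 0 0 0 0;0 0 0 0 0"

```text
time_s: 10.55
position: [0.4993, 0.1002, 0.015]
tcp_rot: [[0.235, 0.0, -0.972], [0.972, 0.0, 0.235], [0.0, -1.0, -0.0]]
force: [0.3, 0.4, -1.6]
opening: 0.299
```

Request:
send_rows:
  moves: "0 0 0 -6 0;0 0 0 -6 0;0 0 0 -6 0;0 0 0 -6 0;0 0 0 -6 0;0 0 0 -6 0;0 0 0 -6 0;0 0 0 -6 0;0 0 0 -4 0;0 0 0 -2 0;0 0 0 0 0;0 0 0 0 0"

```text
time_s: 11.55
position: [0.5511, 0.0877, 0.015]
tcp_rot: [[0.234, -0.001, -0.972], [0.972, 0.0, 0.234], [-0.0, -1.0, 0.001]]
force: [0.5, -0.1, -2.4]
opening: 0.294
```

Request:
send_rows:
  moves: "0 0 0 -2 0;0 0 0 -1.5 0;0 0 0 -1 0;0 0 0 -1 0;0 0 0 0 0;0 0 0 0 0"

```text
time_s: 12.05
position: [0.5567, 0.0864, 0.0151]
tcp_rot: [[0.234, -0.0, -0.972], [0.972, 0.0, 0.234], [-0.0, -1.0, 0.0]]
force: [-0.7, -0.0, -2.3]
opening: 0.294
```

Request:
send_rows:
  moves: "0 0 0 -1 0;0 0 0 -1 0;0 0 0 0 0;0 0 0 0 0"

```text
time_s: 12.38
position: [0.5588, 0.0859, 0.0151]
tcp_rot: [[0.234, 0.0, -0.972], [0.972, -0.0, 0.234], [0.0, -1.0, -0.0]]
force: [-0.0, -0.7, -1.9]
opening: 0.296
```

Request:
send_rows:
  moves: "0 0 0 -1 0;0 0 0 -1 0;0 0 0 0 0;0 0 0 0 0"

```text
time_s: 12.72
position: [0.5601, 0.0856, 0.015]
tcp_rot: [[0.234, -0.001, -0.972], [0.972, 0.0, 0.234], [-0.0, -1.0, 0.001]]
force: [-2.0, -0.4, -0.9]
opening: 0.298
```

Request:
send_rows:
  moves: "0 0 0 -1 0;0 0 0 0 0;0 0 0 0 0"

```text
time_s: 12.97
position: [0.5601, 0.0855, 0.0149]
tcp_rot: [[0.234, -0.003, -0.972], [0.972, 0.0, 0.234], [-0.0, -1.0, 0.003]]
force: [-4.6, 0.6, 0.3]
opening: 0.3
```

Contact: force is rising and the pose has stopped advancing. I'll press slightly, settle it onto the plate and let go.

Request:
send_rows:
  moves: "0 0 0 -1 0;0 0 0 -1 0;0 0 1 0 0;0 0 0.7 0 0;0 0 0 0 0;0 0 0 0 0"

```text
time_s: 13.47
position: [0.5601, 0.0854, 0.0136]
tcp_rot: [[0.234, -0.007, -0.972], [0.972, 0.001, 0.234], [-0.001, -1.0, 0.007]]
force: [-8.5, 2.0, 6.4]
opening: 0.293
```

Request:
send_rows:
  moves: "40 0 0 0 0;40 0 0 0 0;40 0 0 0 0;40 0 0 0 0;40 0 0 3 0;40 0 -8 0 0;40 0 -20 0 0;40 0 -30 0 0;40 0 -30 0 0;40 0 -30 0 0;40 0 0 0 0;40 0 0 0 0"

```text
time_s: 14.47
position: [0.5621, 0.0854, 0.1338]
tcp_rot: [[0.234, 0.005, -0.972], [0.972, -0.0, 0.234], [0.001, -1.0, -0.005]]
force: [-0.3, -0.4, -0.4]
opening: 0.461
```

```bash
python3 - <<'E'
from h import *
s=read_state(); print(s["time_s"],s["position"],s["force"],s["tcp_rot"][:,0])
c=cap("wrist"); cv2.imwrite("pics/w6.png",c["image"]); P=cloud(c)*1000
O=np.array([606.2,74.2]); a=np.radians(-13.53); xd=np.array([np.cos(a),np.sin(a)]); yd=np.array([-xd[1],xd[0]])
S=np.dstack([(P[...,:2]-O)@xd,(P[...,:2]-O)@yd,P[...,2]])
r=masks_of(c,"scraper")[0]["region"]; q=S[r]; h=q[abs(q[:,2]-36)<6]
print("handle st",np.percentile(h,[1,50,99],axis=0).round(1).tolist())
e=h[(abs(h[:,1])<9)]; print("slope",np.polyfit(e[:,0],e[:,2],1),"yaw",[ (x,np.median(h[abs(h[:,0]-x)<5][:,1]).round(1)) for x in (-90,-70,-50,-30)])
t=S[(S[...,1]>140)&(S[...,1]<166)&(S[...,2]>46)&(S[...,2]<62)&(S[...,0]<-60)]
print("tab",len(t),np.percentile(t,[2,50,98],axis=0).round(1).tolist() if len(t) else 0)
g=S[(S[...,1]>80)&(S[...,1]<130)&(S[...,2]>64)&(S[...,2]<76)&(S[...,0]<-30)]
print("grip",len(g),np.percentile(g,[2,50,98],axis=0).round(1).tolist() if len(g) else 0)
E
```

```text
14.4667 [0.56211449 0.08544899 0.13379637] [-0.3042196  -0.38210531 -0.36727268] [2.34064761e-01 9.72220539e-01 9.54410052e-04]
handle st [[-97.6, -12.3, 32.0], [-52.3, 0.7, 35.7], [0.6, 13.1, 37.4]]
slope [5.67859905e-03 3.61088550e+01] yaw [(-90, np.float64(0.1)), (-70, np.float64(0.8)), (-50, np.float64(0.8)), (-30, np.float64(0.0))]
tab 218 [[-123.9, 140.4, 47.5], [-122.7, 148.2, 56.4], [-67.8, 161.1, 58.4]]
grip 1468 [[-75.8, 85.3, 65.0], [-69.6, 103.9, 69.6], [-61.9, 123.4, 71.0]]
```

View pics/w6.png

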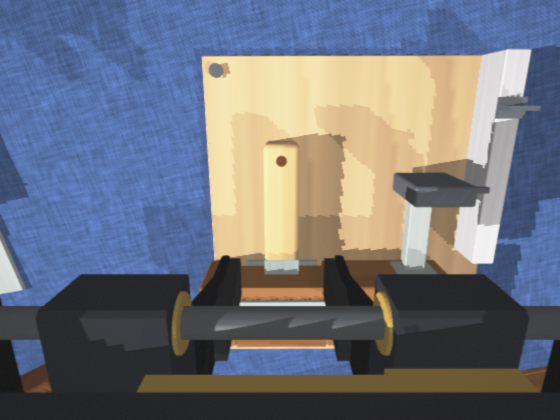

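```bash
python3 - <<'E'
from h import *
O=np.array([606.2,74.2]); a=np.radians(-13.53); xd=np.array([np.cos(a),np.sin(a)]); yd=np.array([-xd[1],xd[0]])
for n in("wrist","scene"):
    c=cap(n); P=cloud(c)*1000
    S=np.dstack([(P[...,:2]-O)@xd,(P[...,:2]-O)@yd,P[...,2]])
    bar=S[(abs(S[...,1]-105)<6)&(S[...,0]>-55)&(S[...,0]<-12)&(S[...,2]>12)]
    print(n,"bar",len(bar),np.percentile(bar,[5,50,95],axis=0).round(1).tolist() if len(bar) else 0)
    w=S[(S[...,1]>80)&(S[...,1]<130)&(S[...,0]>-60)&(S[...,0]<-10)&(S[...,2]>14)&(S[...,2]<60)]; print(np.percentile(w[:,1],[1,99]) if len(w) else 0)
    g=S[(S[...,1]>80)&(S[...,1]<130)&(S[...,2]>67)&(S[...,2]<73)&(S[...,0]<-30)]; print("grip top",np.percentile(g,[2,98],axis=0).round(1).tolist() if len(g) else 0)
    t=S[(S[...,1]>140)&(S[...,1]<166)&(S[...,2]>53)&(S[...,2]<62)&(S[...,0]<-90)]; print("tab",len(t),np.percentile(t,[2,50,98],axis=0).round(1).tolist() if len(t) else 0)
b=S[(S[...,0]>52)&(S[...,0]<100)&(abs(S[...,1])<34)&(S[...,2]>10.5)&(S[...,2]<24)]
print("blade behind",len(b),np.percentile(b,[2,50,98],axis=0).round(1).tolist() if len(b) else 0)
E
```

```text
wrist bar 763 [[-49.0, 99.6, 30.9], [-32.3, 105.0, 32.0], [-14.3, 110.4, 33.1]]
[ 96.84013649 112.79476733]
grip top [[-75.6, 85.5, 67.6], [-62.0, 123.5, 71.1]]
tab 187 [[-124.2, 143.8, 54.0], [-123.0, 151.7, 56.7], [-121.2, 161.7, 58.3]]
scene bar 48 [[-51.7, 99.6, 30.6], [-34.1, 104.7, 33.0], [-19.4, 110.1, 36.4]]
[ 85.90692859 123.59119529]
grip top [[-1486.5, 82.0, 67.1], [-57.2, 123.4, 72.9]]
tab 27 [[-1377.4, 142.0, 53.5], [-122.6, 152.1, 57.2], [-116.6, 164.3, 61.5]]
blade behind 280 [[52.6, -29.5, 10.7], [70.7, -0.1, 13.1], [93.6, 29.8, 23.2]]
```

Bar top is z≈32, so TCP at z 42 is clear of it; expected pull is about 54 mm. Next I move over the grip, turn 90°, and check the pose.

Request:
send_rows:
  moves: "50 26 0 6 0;50 26 0 6 0;50 26 0 6 0;50 26.3 0 6 0;50 0 0 0 6.92;50 0 0 0 6.92;50 0 0 0 6.92;50 0 0 0 6.92;50 0 0 0 6.92;50 0 0 0 6.92;50 0 0 0 6.92;50 0 0 0 6.92;50 0 0 0 6.92;50 0 0 0 6.92;50 0 0 0 6.92;50 0 0 0 6.92;50 0 0 0 6.92;50 0 0 0 0;50 0 0 0 0"

```text
time_s: 16.25
position: [0.561, 0.1923, 0.13]
tcp_rot: [[0.973, -0.003, 0.231], [-0.231, -0.0, 0.973], [-0.002, -1.0, -0.001]]
force: [0.1, 1.0, -0.3]
opening: 0.577
```

Request:
send_rows:
  moves: "50 2 20 0 0;50 0 25 0 0;50 0 25 0 0;50 0 12 0 0;50 0 6 0 0;50 0 0 0 0;50 0 0 0 0;0 0 0 0 0;0 0 0 0 0;0 0 0 0 0;0 0 0 0 0;0 0 0 0 0"

```text
time_s: 17.25
position: [0.5639, 0.1921, 0.0439]
tcp_rot: [[0.972, 0.001, 0.233], [-0.233, 0.0, 0.972], [0.001, -1.0, 0.0]]
force: [-0.6, -0.7, -0.2]
opening: 0.279
```

Request:
send_rows:
  moves: "0 0 0 0 0;0 0 0 0 0;0 0 0 0 0;0 0 0 0 0"

```text
time_s: 17.58
position: [0.5641, 0.192, 0.0436]
tcp_rot: [[0.972, 0.001, 0.233], [-0.233, -0.0, 0.972], [0.001, -1.0, 0.0]]
force: [1.3, -1.5, 0.6]
opening: 0.162
```

Gripped (14 mm). Now I pull about 50 mm along the station's -x, which is tool -x.

Request:
send_rows:
  moves: "0 -3 0 0 0;0 -5 0 0 0;0 -6 0 0 0;0 -6 0 0 0;0 -6 0 0 0;0 -6 0 0 0;0 -6 0 0 0;0 -6 0 0 0;0 -4 0 0 0;0 -2 0 0 0;0 0 0 0 0;0 0 0 0 0;0 0 0 0 0"

```text
time_s: 18.67
position: [0.5183, 0.2029, 0.0436]
tcp_rot: [[0.972, 0.006, 0.233], [-0.233, -0.001, 0.972], [0.006, -1.0, 0.001]]
force: [6.4, -4.4, -2.7]
opening: 0.157
```

```bash
python3 - <<'E'
from h import *
O=np.array([606.2,74.2]); a=np.radians(-13.53); xd=np.array([np.cos(a),np.sin(a)]); yd=np.array([-xd[1],xd[0]])
s=read_state(); print(s["time_s"],s["position"],s["force"],s["opening"]); p=s["position"][:2]*1000-O; print("tcp st",p@xd,p@yd)
c=cap("wrist"); cv2.imwrite("pics/w7.png",c["image"]); P=cloud(c)*1000
S=np.dstack([(P[...,:2]-O)@xd,(P[...,:2]-O)@yd,P[...,2]]); np.savez("w7.npz",S=S,im=c["image"])
pt=S[(S[...,1]>128)&(S[...,1]<143)&(S[...,2]>46)&(S[...,2]<55)&(S[...,0]<-60)]; print("pointer",len(pt),np.percentile(pt,[2,50,98],axis=0).round(1).tolist() if len(pt) else 0)
t=S[(S[...,1]>144)&(S[...,1]<166)&(S[...,2]>50)&(S[...,2]<62)&(S[...,0]<-90)]; print("tab",len(t),np.percentile(t,[2,50,98],axis=0).round(1).tolist() if len(t) else 0)
for k in ("pointer","mark"): print(k,[(m["p"],m["pixel"]) for m in mark_of(c,k)[:2]])
E
```

```text
18.6667 [0.51828879 0.20291641 0.04360848] [ 6.43191768 -4.41404063 -2.65517206] 0.15732849672276394
tcp st -115.58523894582444 104.57699703576264
pointer 293 [[-118.2, 128.5, 49.7], [-116.4, 135.7, 51.7], [-114.6, 142.4, 53.0]]
tab 346 [[-124.5, 144.6, 50.8], [-123.0, 153.6, 56.7], [-121.5, 162.3, 58.1]]
pointer [(0.69, [203.8, 282.5])]
mark [(0.67, [178.6, 268.2])]
```

View pics/w7.png

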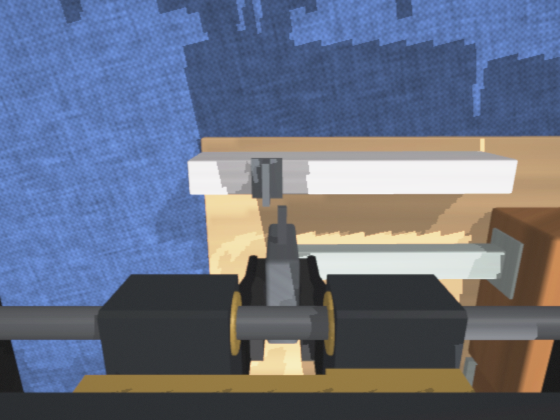

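The pointer tip is at column 282 and the tab at column 266. That is 6.6 mm short by depth and 6.7 mm by pixels.

Request:
send_rows:
  moves: "0 -3 0 0 0;0 -2.5 0 0 0;0 -1.2 0 0 0;0 0 0 0 0;0 0 0 0 0;0 0 0 0 0;0 0 0 0 0"

```text
time_s: 19.4
position: [0.5121, 0.2044, 0.0436]
tcp_rot: [[0.972, 0.007, 0.233], [-0.233, -0.001, 0.972], [0.007, -1.0, 0.001]]
force: [6.8, -5.0, -2.9]
opening: 0.157
```

```bash
cat > chk.py <<'E'
from h import *
O=np.array([606.2,74.2]); a=np.radians(-13.53); xd=np.array([np.cos(a),np.sin(a)]); yd=np.array([-xd[1],xd[0]])
s=read_state(); print(s["time_s"],s["position"],s["force"],s["opening"])
for i in range(2):
    c=cap("wrist"); P=cloud(c)*1000
    S=np.dstack([(P[...,:2]-O)@xd,(P[...,:2]-O)@yd,P[...,2]])
    pt=S[(S[...,1]>128)&(S[...,1]<143)&(S[...,2]>46)&(S[...,2]<55)&(S[...,0]<-60)]; print("pointer",len(pt),np.percentile(pt[:,0],[2,50,98]).round(1))
    t=S[(S[...,1]>144)&(S[...,1]<166)&(S[...,2]>50)&(S[...,2]<62)&(S[...,0]<-90)]; print("tab",len(t),np.percentile(t[:,0],[2,50,98]).round(1))
cv2.imwrite("pics/w8.png",cv2.resize(c["image"][130:290,180:380],(800,640)[:1]+(600,),interpolation=cv2.INTER_NEAREST))
c=cap("top"); P=cloud(c)*1000; S=np.dstack([(P[...,:2]-O)@xd,(P[...,:2]-O)@yd,P[...,2]])
b=S[(S[...,0]>56)&(S[...,0]<100)&(abs(S[...,1])<45)&(S[...,2]>10.8)&(S[...,2]<24)]
print("blade behind",len(b),np.percentile(b,[5,50,95],axis=0).round(1).tolist() if len(b) else 0)
E
python3 chk.py
```

```text
19.4 [0.5120823  0.2044087  0.04357937] [ 6.77330206 -5.02567152 -2.88130433] 0.1566667999140378
pointer 288 [-124.6 -122.8 -121. ]
tab 318 [-124.5 -123.2 -122. ]
pointer 285 [-124.6 -122.8 -121. ]
tab 319 [-124.5 -123.2 -122. ]
blade behind 125 [[62.8, -37.6, 11.0], [73.5, -2.0, 13.8], [86.3, 34.8, 17.4]]
```

View pics/w8.png

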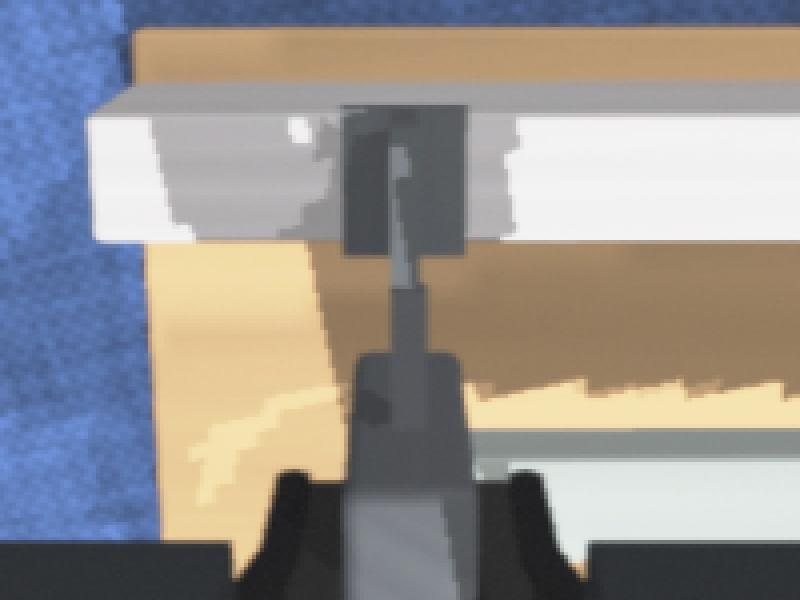

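Nearly level: pointer centre is at column 409 and tab at 402, which leaves 0.4–0.7 mm. One small nudge, then a last check of the scraper.

Request:
send_rows:
  moves: "0 -0.6 0 0 0;0 0 0 0 0;0 0 0 0 0;0 0 0 0 0;0 0 0 0 0"

```text
time_s: 19.97
position: [0.5117, 0.2045, 0.0436]
tcp_rot: [[0.972, 0.007, 0.233], [-0.233, -0.001, 0.972], [0.007, -1.0, 0.001]]
force: [7.2, -5.4, -4.7]
opening: 0.161
```

```bash
python3 chk.py; python3 - <<'E'
from h import *
c=cap("scene"); cv2.imwrite("pics/s9.png",cv2.resize(c["image"][190:310,240:400],(800,600),interpolation=cv2.INTER_CUBIC))
E
```

```text
19.9667 [0.51168455 0.20447249 0.04360198] [ 7.18596145 -5.36492843 -4.65296039] 0.16081392288724825
pointer 284 [-125.  -123.2 -121.4]
tab 320 [-124.5 -123.2 -121.9]
pointer 289 [-125.  -123.2 -121.4]
tab 317 [-124.5 -123.2 -122. ]
blade behind 122 [[63.5, -36.5, 11.0], [75.5, 0.8, 13.1], [88.7, 34.8, 16.6]]
```

View pics/s9.png

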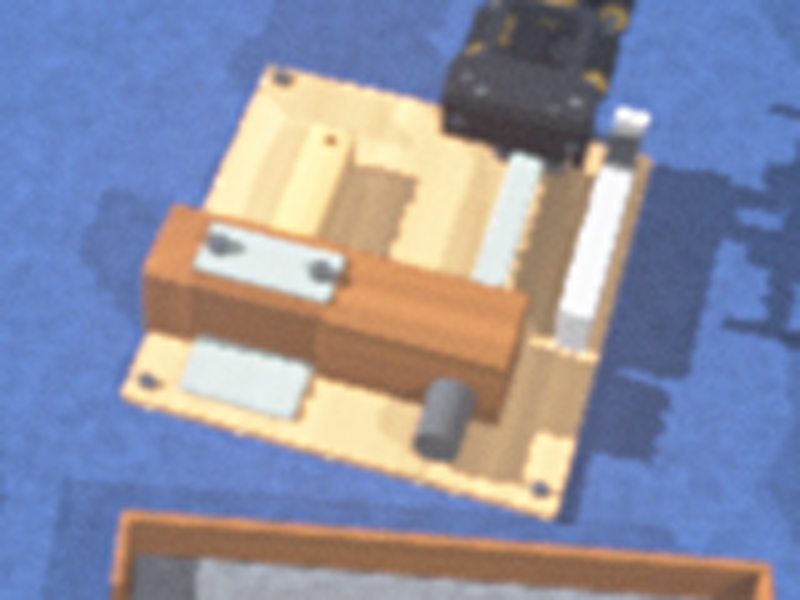

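The blade sticks out behind the block, at crop (182,388) to (295,416). I'll check its length relative to the plate's rear edge.

```bash
python3 - <<'E'
from h import *
O=np.array([606.2,74.2]); a=np.radians(-13.53); xd=np.array([np.cos(a),np.sin(a)]); yd=np.array([-xd[1],xd[0]])
c=cap("scene"); f=lambda p,z:[(round(float(q[0]),1),round(float(q[1]),1)) for q in [((w[:2]*1000-O)@xd,(w[:2]*1000-O)@yd) for w in at_z(c,[[240+u/5,190+v/5] for u,v in p],z)]]
print("blade end (x=80 if home)",f([(182,388),(295,416)],.012)); print("plate rear (x=90)",f([(125,393),(238,428),(300,446)],.008)); print("block back top (50)",f([(145,268),(320,316),(500,362)],.066))
E
```

```text
blade end (x=80 if home) [(83.7, -26.4), (81.7, 33.1)]
plate rear (x=90) [(93.3, -53.8), (95.3, 7.4), (95.7, 40.2)]
block back top (50) [(57.3, -55.1), (58.3, 36.8), (57.2, 127.5)]
```

```bash
python3 -c "
from rig import *
print(hand_in()); s=read_state(); print(s['time_s'],s['position'],s['opening'])"
```

```text
the job is handed in; nothing more can be done
None
the job is handed in; nothing more can be done
```

The wide scraper is in the slot and released, and the gripper is holding the draw bar at the mark. I handed the job in at about 20 s; the hand-in gives no verdict.

- **Scraper:** I pushed it in until the handle stopped against the block, with about 8 N of force and no further movement. After release the handle had not backed out. The blade sticks out behind the block by about 28–32 mm, against the 30 mm expected. That spread comes from a camera disagreement: the scene and top cameras read 2–8 mm further along the slot than my station fit. The stop against the block agrees with fully home.
- **Draw bar:** I pulled it about 54 mm. The last wrist-camera check put both the pointer and the mark tab at station x = -123.2 mm. The gripper was still closed on the grip at 14 mm, with a steady spring load of about 9 N.
- **Other things on the table:** I touched none of them, though I did not take a last picture of the whole table to confirm it.

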